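Set the purge valve: shut, then two turns open, and hold

ROBOT

A 6-joint arm with a two-finger parallel gripper is mounted at the origin on the work surface. World frame = base frame: x ahead of the robot, y to its left, z up, the work surface at z = 0. Lengths are in mm, angles in rad, forces in N, time in s.
With the tool pointing down it reaches from about 400 to 925 mm from the base axis. Payload 12.5 kg.
Tool frame: the origin (TCP) lies at the very end of the fingers, on their centre line; the grasp point (between the pads) lies 19 mm behind it (env.grasp_offset is the distance from the TCP to the grasp point, in mm); z points along the fingers, y is the direction in which the jaws open and shut (so a half turn about z gives the same grasp; the last joint's range is limited). The gripper opens to 95 mm and grips with 3 to 60 N. Pads are 20 mm wide; open, the fingers measure 119 mm over their backs; the gripper's body (75 mm by 180 mm) begins 59 mm behind the grasp point.
Start: joints at [-1.434, 0.491, 1.559, -0, 1.092, -0.106], TCP at [150.286, -606.68, 214.661] pointing down, gripper open.
Joint ranges: [-3.1, 3.1], [-0.84, 2.19], [0.05, 2.79], [-1.13, 4.28], [0.06, 2.93], [-2.69, 2.69]. Speed limits (rad/s): [2.22, 2.22, 2.79, 3.14, 3.14, 3.14].

INTERFACE

Orientations are given as [roll, pitch, yaw] about the fixed x, y, z axes, in that order (R = Rz(yaw) Ry(pitch) Rx(roll)).
In Python, from cell import env gives the robot as it stands. The module is installed in compiled form; this text tells all that it offers.
- The arm moves only by the shell command python3 -m pendant 'ROWS'. ROWS is JSON, one flat list of numbers, 5 for each row, row after row: the shift along the tool's x, y, z as a fraction of full scale, then the turn about the tool's z as a fraction of full scale, then the gripper's target within -1 to 1 (shut at 1, half-way at 0, fully open at -1). In form: [x, y, z, turn, grip, x, y, z, turn, grip, ...]. A call has 1 to 10 rows; each row shifts and turns the commanded pose from where the row before left it, along the tool's axes as they then stand; what a row does not reach is not made up. Full scale, the value 1, is 0.4 m for a shift and 180 degrees for a turn. A row lasts 1/8 s, in which the tool goes at most 62.5 mm and 10.7 degrees, less where a joint would pass 70% of its speed; a pose out of reach is approached as far as the arm can. A call with a number of a shift or a turn outside -1 to 1 is refused whole. A call with a gripper value outside its range is refused whole. The fingers move at their own pace and stop on an object; the grip force is fixed at half the most. Time passes only in rows, so rows that do not move let the fingers close. It gives the time, the measured TCP pose, the force and the opening at its end, in the units of the state.
- env.state(): the state, without advancing time (a new reading comes with each control period).
- env.read_camera(name): name is "side" or "top"; returns the picture (384x512x3 uint8, red, green, blue); there is no depth.
- env.camera_model(name): a dict with "fx", "fy", "cx", "cy" (pixels), "k1" (the pictures are not rectified: a ray, as slopes to the right and down, at radius r is drawn at 1 + k1 r^2 times it, then the intrinsics apply), "view" (4x4, takes a point from world to camera coordinates). Camera axes: x right, y down, z forward; pixel columns grow to the right and rows downward; lengths in mm; the calibration is good to about 2 mm. A picture is of the moment at which its call begins. camera_model takes no time and is no camera call.
- env.job_done(): hands the job in, once; it reports no verdict.
Trained networks look in the newest picture that a camera, given by its name, has taken for a name from the list of things; names that differ only in an ending like _2 or _b are one class to them, and where a whole thing is asked for, a point or a joint stands for the part that bears it (a point fixed in the world has none). Each returns a list of dicts, best first, with "confidence" (0 to 1); they miss things now and then, are a little off and sometimes report something else, mostly with a low value. They report only what shows in the picture. A call takes as long as a camera call. They do not tell look-alikes from the thing itself.
- env.masks_of(thing, camera): "region" (384x512 bool, what is visible of it).
- env.landmark_of(thing, camera): "xyz" ([x, y, z] in mm, in world coordinates, good to about 4 mm: a listed point, or the origin of a listed thing).
The state is a dict: "t": time; "joints": joint angles; "qvel": joint speeds; "tau": joint torques, N m; "eef_pos": TCP position; "tcp_rot": TCP orientation; "ft_force": force on the tool from outside, world axes, zero at the start; "moment": the same for the moment, N m; "opening": opening from 0.0 (shut) to 1.0 (fully open).
Only numpy, scipy, OpenCV 4.12 (cv2) and the standard library are available. Lean on these libraries where they do the work, as an engineer would, in place of code of your own. Each camera call takes 0.05 s, during which the arm holds its last target.

TASK

Set the sprung purge valve on the repair bench: take its large cranked handwheel by the upright black handle, turn it clockwise (seen from above) until it is shut against its stop, then back it off exactly two full turns anticlockwise. The sprung stem creeps shut again when let go, so finish while still gripping the handle, with the wheel held still at two turns open. Leave the small handwheel beside it and everything else on the bench as they are.

Things in the scene. Friction and masses are not known exactly. Their poses are not given: they have to be found in the camera images.
- valve_centre (a point): middle of the big steel handwheel, on its upright turning axis, level with the top of its rim (95 mm above the table). Rim circle radius 45 mm, 101 mm over all. It stands on a fixed dark plate 130 x 110 mm; its brass body and gauge lie below the wheel, and only the crank handle stands more than 2 mm above the rim. Place and yaw vary; this point does not turn with the wheel
- crank_handle: the upright black round handle on the rim of the big wheel, 16 mm in diameter, 50 mm tall, 45 mm from the wheel's axis; origin at the centre of its lower end, 96 mm above the table, z axis up. It revolves freely about its own axis, so a gripper can hold it and lead it round the circle without turning
- valve_wheel (a joint): big wheel's angle in rad: 0 = shut on its hard stop, growing anticlockwise from above as it opens; two turns = 12.57, outer stop 18.85; starts at 0.8 to 5. At 0 the crank handle lies along +x of valve_centre. Needs 1.5 N at the handle, up to 4 N at two turns: sprung shut by 0.008 N m per rad against 0.06 N m friction, so it stays below about 7 rad and creeps back from beyond
- small_wheel (a joint): angle of the small plain steel handwheel (68 mm over all, no crank handle, rim top 71 mm above the table) that stands about 150 mm beside the big one; it must not be turned
- small_rim (a point): a point on the rim of the small wheel, 28 mm from its axis; it turns with it
- drive: an opened hard drive, a flat metal box 147 x 102 x 25 mm, lying about 170 mm to one side of the valve; origin under its centre
- board: a small green circuit board 50 x 26 mm, 10 mm high with its socket; origin under its centre
- jar: a little round capped jar, 40 mm across, 34 mm high; origin under its centre
- tweezers: steel tweezers lying flat, 130 mm long along their own x axis, 4 mm thick; origin under the middle
- driver: a screwdriver lying flat, 150 mm long along its own x axis, handle to its -x; origin under it, near the middle
- brush: a brush lying flat, 150 mm long along its own x axis; origin under it, near the middle
Mind the look-alikes: they are no part of the job. Leave any blue look-alike of the part that bears valve_centre alone.

How it is judged:
By the outcome, as a careful person would: the job done as asked, in the order asked, and still so for the second after the job is handed in, while the arm keeps its last pose, push and grip.
It also fails if it takes over 58 s, if anything falls off the work surface, if the arm or the gripper's body presses on something with over 40 N, if the wrist force passes 120 N, or if a joint passes its speed limit or range.

## Working session

There is one attempt and no reset: what is moved stays moved. The work goes in short steps, Python scripts to look and compute and a shell command to move; the robot and the scene stay as the last step left them, time stands still between calls to the robot, and variables do not carry over. Pictures are saved under pics/ and viewed, and the job is handed in when it is done.

```bash
mkdir -p pics; ls
python3 - <<'E'
from cell import env
import cv2
for c in("top","side"):
    im=env.read_camera(c); cv2.imwrite(f"pics/{c}0.png",im[:,:,::-1])
    for n in("valve_centre","crank_handle","small_rim"):
        for d in env.landmark_of(n,c)[:3]: print(c,n,d["xyz"],d["confidence"])
s=env.state(); print({k:s[k] for k in("t","eef_pos","tcp_rot","ft_force","opening")})
print(env.camera_model("top"))
E
```

```text
pics
top valve_centre [648.0, -107.5, 95.9] 0.83
top crank_handle [634.9, 100.1, 4.3] 0.64
top crank_handle [692.7, -126.5, 94.7] 0.63
top crank_handle [468.0, 142.9, 96.0] 0.45
top small_rim [488.7, -24.3, 65.0] 0.73
side valve_centre [647.9, -105.6, 96.3] 0.95
side valve_centre [506.4, 116.2, 98.2] 0.88
side crank_handle [469.1, 142.8, 97.0] 0.73
side crank_handle [688.1, -128.9, 96.1] 0.71
side small_rim [495.3, -21.8, 61.9] 0.92
{'t': 0.4, 'eef_pos': array([ 150.27832462, -606.65194498,  214.56774917]), 'tcp_rot': array([-3.14154134e+00, -2.87640629e-05,  2.42740628e-01]), 'ft_force': array([0.50180123, 0.51663491, 0.11735377]), 'opening': 0.9979000488865193}
{'fx': 369.8698975346048, 'fy': 369.8698975346048, 'cx': 255.7195910368722, 'cy': 193.7241404583325, 'k1': 0.004270232321726937, 'view': array([[ 1.59320079e-02, -9.99770200e-01, -1.43428977e-02,
         5.12170910e+00],
       [-9.96236614e-01, -1.46501279e-02, -8.54282256e-02,
         5.81921725e+02],
       [ 8.51984689e-02,  1.56499630e-02, -9.96241085e-01,
         8.54422278e+02],
       [ 0.00000000e+00,  0.00000000e+00,  0.00000000e+00,
         1.00000000e+00]])}
```

View pics/top0.png

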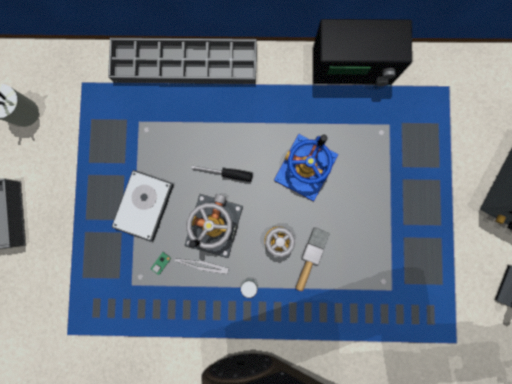

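View pics/side0.png

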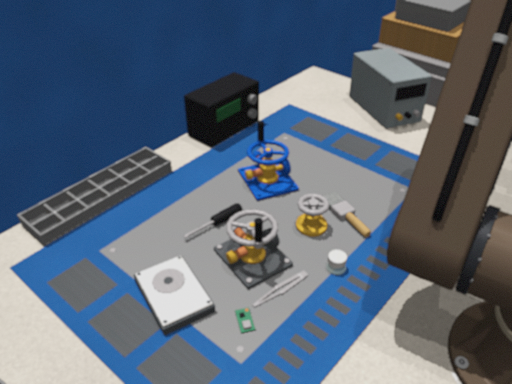

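```bash
cat > h.py <<'E'
import numpy as np, cv2
from cell import env
def ray(c,px):
    m=env.camera_model(c); V=m["view"]; R=V[:3,:3]; o=-R.T@V[:3,3]
    K=np.array([[m["fx"],0,m["cx"]],[0,m["fy"],m["cy"]],[0,0,1]])
    # k1 in slopes: dist=undist*(1+k1 r^2)
    u=cv2.undistortPoints(np.array(px,float).reshape(-1,1,2),K,np.array([m["k1"],0,0,0])).reshape(-1,2)
    d=np.c_[u,np.ones(len(u))]@R
    return o,d
def toz(c,px,z):
    o,d=ray(c,px); return (o+d*((z-o[2])/d[:,2:3]))[:,:2]
def proj(c,P):
    m=env.camera_model(c); V=m["view"]; P=np.atleast_2d(P)@V[:3,:3].T+V[:3,3]
    s=P[:,:2]/P[:,2:]; s=s*(1+m["k1"]*(s**2).sum(1,keepdims=True))
    return s*[m["fx"],m["fy"]]+[m["cx"],m["cy"]]
def overlay(c,im,C,H,name,z=95):
    a=np.linspace(0,2*np.pi,73); f=8
    cen=proj(c,[C[0],C[1],z])[0].astype(int); x0,y0=cen[0]-37,cen[1]-35
    cr=cv2.resize(im[y0:y0+70,x0:x0+75,::-1],None,fx=f,fy=f,interpolation=cv2.INTER_CUBIC)
    T=lambda p:np.round((p-[x0,y0]+.5)*f).astype(int)
    for r in(39.5,50.5):
        cv2.polylines(cr,[T(proj(c,np.c_[C[0]+r*np.cos(a),C[1]+r*np.sin(a),a*0+z]))],True,(0,255,0),1)
    for zz in(96,146):
        cv2.polylines(cr,[T(proj(c,np.c_[H[0]+8*np.cos(a),H[1]+8*np.sin(a),a*0+zz]))],True,(0,0,255),1)
    cv2.imwrite(name,cr)
E
python3 - <<'E'
from h import *
for c in("top","side"):
    im=env.read_camera(c)
    for d in env.landmark_of("valve_centre",c): print(c,d)
    for d in env.landmark_of("crank_handle",c): print(c,d)
    overlay(c,im,(506.4,116.2),(468.8,142.8),f"pics/ov_{c}.png")
E
```

```text
top {'xyz': [506.1, 118.7, 95.9], 'confidence': 0.9}
top {'xyz': [648.7, -108.7, 95.9], 'confidence': 0.61}
top {'xyz': [692.1, -125.5, 98.1], 'confidence': 0.55}
top {'xyz': [467.4, 142.2, 95.9], 'confidence': 0.53}
side {'xyz': [649.2, -103.0, 97.8], 'confidence': 0.94}
side {'xyz': [509.3, 118.4, 96.8], 'confidence': 0.55}
side {'xyz': [687.5, -128.0, 97.4], 'confidence': 0.64}
side {'xyz': [467.1, 141.8, 95.5], 'confidence': 0.48}
```

View pics/ov_top.png

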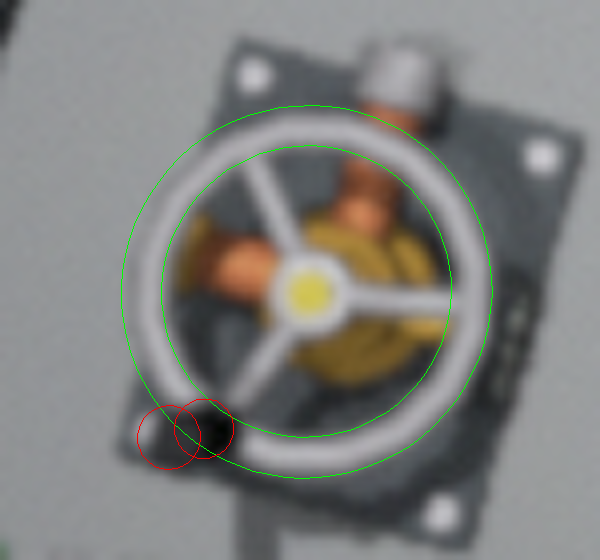

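View pics/ov_side.png

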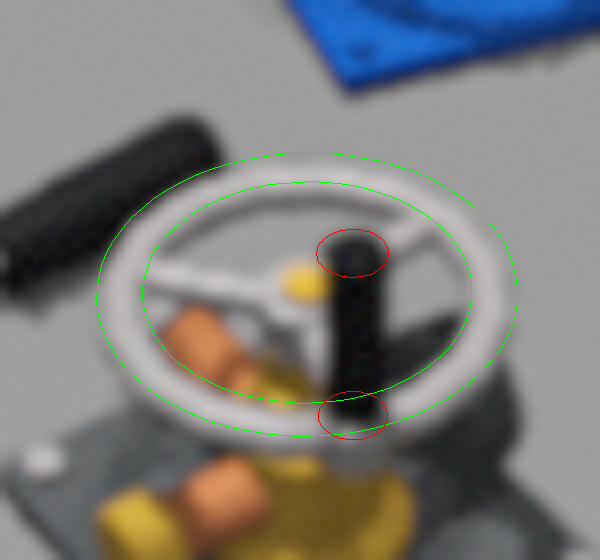

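```bash
cat > fit.py <<'E'
from h import *
from scipy.optimize import minimize
a=np.linspace(0,2*np.pi,73)
def hull(c,H,S):
    P=np.vstack([np.c_[H[0]+8*np.cos(a),H[1]+8*np.sin(a),a*0+z] for z in(97,146)])
    h=cv2.convexHull(proj(c,P).astype(np.float32))[:,0]
    m=np.zeros(S,np.uint8); return h
def run(ims,C0,H0):
    f=8
    for c,im in ims.items():
        cen=proj(c,[*H0,120])[0].astype(int); x0,y0=cen-18
        cr=cv2.resize(im[y0:y0+36,x0:x0+36],None,fx=f,fy=f,interpolation=cv2.INTER_LINEAR).astype(float)
        blk=(cr.max(2)<45).astype(float)
        def sc(H):
            h=(hull(c,H,None)-[x0,y0]+.5)*f-.5
            m=np.zeros(blk.shape,np.uint8); cv2.fillPoly(m,[np.round(h*16).astype(np.int32)],1,shift=4)
            return -(m*blk).sum()/np.maximum(m,blk).sum()
        g=[(sc((H0[0]+i,H0[1]+j)),H0[0]+i,H0[1]+j) for i in np.arange(-8,8.1,.5) for j in np.arange(-8,8.1,.5)]
        print(c,"handle",min(g))
        # wheel: bright grey annulus
        cen=proj(c,[*C0,95])[0].astype(int); x0,y0=cen-36
        cr=cv2.resize(im[y0:y0+72,x0:x0+72],None,fx=f,fy=f).astype(float)
        br=((cr.min(2)>125)&(cr.max(2)-cr.min(2)<25)).astype(float) if c=="x" else cr.min(2)
        cv2.imwrite(f"pics/br_{c}.png",br)
        def sw(C):
            L=lambda r:np.round(((proj(c,np.c_[C[0]+r*np.cos(a),C[1]+r*np.sin(a),a*0+C[2]])-[x0,y0]+.5)*f-.5)*16).astype(np.int32)
            m=np.zeros(br.shape,np.uint8); cv2.fillPoly(m,[L(49.5)],1,shift=4); cv2.fillPoly(m,[L(41.5)],0,shift=4)
            return -br[m>0].mean()
        g=[(sw((C0[0]+i,C0[1]+j,92)),C0[0]+i,C0[1]+j) for i in np.arange(-6,6.1,.5) for j in np.arange(-6,6.1,.5)]
        print(c,"wheel",min(g))
if __name__=="__main__":
    run({c:env.read_camera(c) for c in("top","side")},(506.4,117),(468,142))
E
python3 fit.py
```

```text
Traceback (most recent call last):
  File "fit.py", line 32, in <module>
    run({c:env.read_camera(c) for c in("top","side")},(506.4,117),(468,142))
    ~~~^^^^^^^^^^^^^^^^^^^^^^^^^^^^^^^^^^^^^^^^^^^^^^^^^^^^^^^^^^^^^^^^^^^^^
  File "fit.py", line 18, in run
    g=[(sc((H0[0]+i,H0[1]+j)),H0[0]+i,H0[1]+j) for i in np.arange(-8,8.1,.5) for j in np.arange(-8,8.1,.5)]
        ~~^^^^^^^^^^^^^^^^^^^
  File "fit.py", line 15, in sc
    h=(hull(c,H,None)-[x0,y0]+.5)*f-.5
       ~~~~^^^^^^^^^^
  File "fit.py", line 7, in hull
    m=np.zeros(S,np.uint8); return h
TypeError: Use () not None as shape arguments
```

```bash
sed -i 's/m=np.zeros(S,np.uint8); return h/return h/' fit.py; python3 fit.py
```

```text
top handle (np.float64(-0.3353693452949036), np.float64(470.0), np.float64(134.0))
top wheel (np.float64(-144.46858570779517), np.float64(505.9), np.float64(115.5))[ WARN:0@10.333] global loadsave.cpp:1063 imwrite_ Unsupported depth image for selected encoder is fallbacked to CV_8U.
Traceback (most recent call last):
  File "fit.py", line 32, in <module>
    run({c:env.read_camera(c) for c in("top","side")},(506.4,117),(468,142))
    ~~~^^^^^^^^^^^^^^^^^^^^^^^^^^^^^^^^^^^^^^^^^^^^^^^^^^^^^^^^^^^^^^^^^^^^^
  File "fit.py", line 18, in run
    g=[(sc((H0[0]+i,H0[1]+j)),H0[0]+i,H0[1]+j) for i in np.arange(-8,8.1,.5) for j in np.arange(-8,8.1,.5)]
        ~~^^^^^^^^^^^^^^^^^^^
  File "fit.py", line 15, in sc
    h=(hull(c,H,None)-[x0,y0]+.5)*f-.5
       ~~~~^^^^^^^^^^
  File "fit.py", line 6, in hull
    h=cv2.convexHull(proj(c,P).astype(np.float32))[:,0]
                     ~~~~^^^^^
  File "h.py", line 13, in proj
    m=env.camera_model(c); V=m["view"]; P=np.atleast_2d(P)@V[:3,:3].T+V[:3,3]
ValueError: time passes only in moves, steps and waits
```

```bash
sed -i 's/^from cell import env/from cell import env\nimport functools\ncam=functools.lru_cache(None)(lambda c:env.camera_model(c))/; s/m=env.camera_model(c)/m=cam(c)/' h.py; sed -i 's/cr.max(2)<45/cr.max(2)<40/' fit.py; python3 fit.py; python3 -c "
from cell import env; print(env.state()['t'])"
```

```text
top handle (np.float64(-0.2897783009613498), np.float64(470.5), np.float64(134.0))
top wheel (np.float64(-144.51616148503928), np.float64(505.9), np.float64(115.5))
side handle (np.float64(-0.5036787040161999), np.float64(468.0), np.float64(138.0))
side wheel (np.float64(-167.06493117893476), np.float64(506.4), np.float64(115.5))
1.0[ WARN:0@6.364] global loadsave.cpp:1063 imwrite_ Unsupported depth image for selected encoder is fallbacked to CV_8U.
```

```bash
python3 -m pendant '[0,0,0,-0.0528,-0.1, 0,0,0,-0.0528,-0.1, 0,0,0,-0.0528,-0.1, 0,0,0,-0.0528,-0.1, 0,0,0,-0.0528,-0.1, 0,0,0,-0.0528,-0.1, 0,0,0,-0.0528,-0.1, 0,0,0,-0.0528,-0.1, 0,0,0,0,-0.1]'
```

```text
t: 2.12
eef_pos: [150.3, -606.7, 214.7]
tcp_rot: [3.142, 0.0, 1.569]
ft_force: [0.5, -0.4, -0.2]
opening: 0.554
```

```bash
python3 -m pendant '[0.085,0.09,0,0,-0.1, 0.085,0.09,0,0,-0.1, 0.085,0.09,0,0,-0.1, 0.085,0.09,0,0,-0.1, 0.085,0.09,0,0,-0.1, 0.085,0.09,0,0,-0.1, 0.085,0.09,0,0,-0.1, 0.085,0.09,0,0,-0.1, 0.1,0.01,0,0,-0.1, 0.1,0.01,0,0,-0.1]'; python3 -m pendant '[0.1,0.01,0,0,-0.1, 0.1,0.01,0,0,-0.1, 0.1,0,0,0,-0.1, 0.1,0,0,0,-0.1, 0.1,0,0,0,-0.1, 0.1,0,0,0,-0.1, 0.1,0,0,0,-0.1, 0.1,0,0,0,-0.1]'
```

```text
t: 3.38
eef_pos: [446.9, -253.6, 214.5]
tcp_rot: [-3.142, -0.0, 1.566]
ft_force: [0.9, -0.5, -0.9]
opening: 0.551
t: 4.38
eef_pos: [454.9, 66.3, 214.8]
tcp_rot: [3.141, 0.0, 1.565]
ft_force: [1.1, -0.4, -0.9]
opening: 0.549
```

```bash
python3 -m pendant '[0.09,0.018,0,0,-0.1, 0.0965,0.018,0,0,-0.1, 0,0,0.06,0,-0.1, 0,0,0.06,0,-0.1, 0,0,0,0,-0.1]'
python3 - <<'E'
from h import *
for c in("top","side"):
    im=env.read_camera(c); overlay(c,im,(506.1,115.5),(469,141),f"pics/a_{c}.png")
E
```

```text
t: 5.0
eef_pos: [468.8, 139.6, 165.6]
tcp_rot: [-3.139, 0.001, 1.567]
ft_force: [-0.2, -0.6, 0.7]
opening: 0.552
```

View pics/a_top.png

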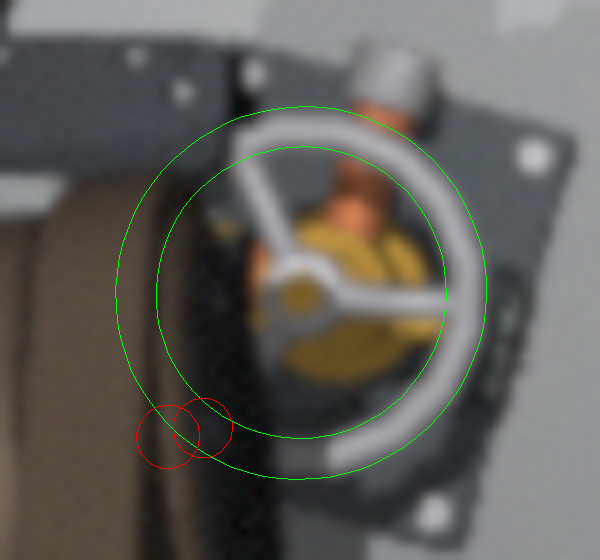

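View pics/a_side.png

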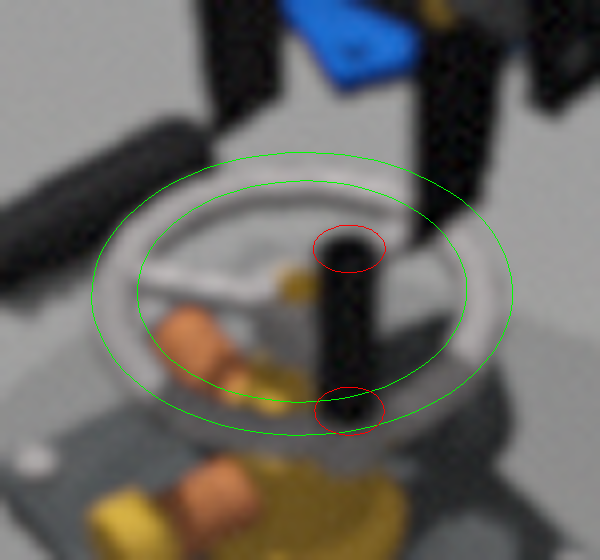

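```bash
python3 -m pendant '[0.001,0,0.05,0,-0.1, 0.001,0,0.05,0,-0.1, 0.001,0,0.05,0,-0.1, 0,0,0,0,-0.1]'
python3 - <<'E'
from h import *
for c in("top","side"):
    im=env.read_camera(c); overlay(c,im,(506.1,115.5),(469,141),f"pics/b_{c}.png")
E
```

```text
t: 5.6
eef_pos: [469.4, 140.6, 106.7]
tcp_rot: [-3.141, 0.0, 1.568]
ft_force: [0.4, 0.8, 0.1]
opening: 0.548
```

View pics/b_side.png

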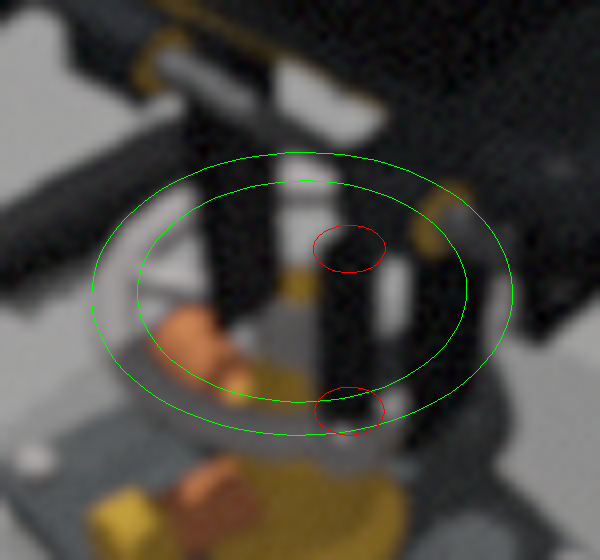

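```bash
python3 -m pendant '[0,0,0,0,1, 0,0,0,0,1, 0,0,0,0,1, 0,0,0,0,1, 0,0,0,0,1]'
```

```text
t: 6.32
eef_pos: [469.2, 140.8, 106.6]
tcp_rot: [-3.141, 0.0, 1.57]
ft_force: [-2.2, 0.0, 2.6]
opening: 0.164
```

```bash
cat > tab.py <<'E'
import sys,numpy as np
a0,st,n=map(float,sys.argv[1:4]); C=np.array([506.1,115.5]); p=None
if len(sys.argv)>4: C=np.array([float(sys.argv[4]),float(sys.argv[5])])
if len(sys.argv)>6: p=np.array([float(sys.argv[6]),float(sys.argv[7])])
P=lambda a:C+45*np.array([np.cos(np.radians(a)),np.sin(np.radians(a))])
if p is None:p=P(a0)
for i in range(1,int(n)+1):
    q=P(a0+i*st); d=(q-p)/400; d=np.round(d,4); print(a0+i*st,"%.4f,%.4f,0,0,1,"%(d[1],d[0]),np.round(q,1)); p=p+d*400
E
python3 tab.py 145.6 -10 30
```

```text
135.6 0.0152,0.0124,0,0,1, [473.9 147. ]
125.6 0.0127,0.0149,0,0,1, [479.9 152.1]
115.6 0.0100,0.0169,0,0,1, [486.7 156.1]
105.6 0.0069,0.0184,0,0,1, [494.  158.8]
95.6 0.0036,0.0192,0,0,1, [501.7 160.3]
85.6 0.0002,0.0197,0,0,1, [509.6 160.4]
75.6 -0.0032,0.0193,0,0,1, [517.3 159.1]
65.6 -0.0065,0.0185,0,0,1, [524.7 156.5]
55.599999999999994 -0.0096,0.0171,0,0,1, [531.5 152.6]
45.599999999999994 -0.0125,0.0151,0,0,1, [537.6 147.7]
35.599999999999994 -0.0149,0.0128,0,0,1, [542.7 141.7]
25.599999999999994 -0.0168,0.0100,0,0,1, [546.7 134.9]
15.599999999999994 -0.0184,0.0069,0,0,1, [549.4 127.6]
5.599999999999994 -0.0193,0.0036,0,0,1, [550.9 119.9]
-4.400000000000006 -0.0196,0.0002,0,0,1, [551. 112.]
-14.400000000000006 -0.0193,-0.0032,0,0,1, [549.7 104.3]
-24.400000000000006 -0.0185,-0.0065,0,0,1, [547.1  96.9]
-34.400000000000006 -0.0171,-0.0096,0,0,1, [543.2  90.1]
-44.400000000000006 -0.0152,-0.0125,0,0,1, [538.3  84. ]
-54.400000000000006 -0.0127,-0.0149,0,0,1, [532.3  78.9]
-64.4 -0.0100,-0.0169,0,0,1, [525.5  74.9]
-74.4 -0.0069,-0.0183,0,0,1, [518.2  72.2]
-84.4 -0.0036,-0.0193,0,0,1, [510.5  70.7]
-94.4 -0.0002,-0.0196,0,0,1, [502.6  70.6]
-104.4 0.0032,-0.0194,0,0,1, [494.9  71.9]
-114.4 0.0065,-0.0184,0,0,1, [487.5  74.5]
-124.4 0.0096,-0.0171,0,0,1, [480.7  78.4]
-134.4 0.0125,-0.0152,0,0,1, [474.6  83.3]
-144.4 0.0149,-0.0127,0,0,1, [469.5  89.3]
-154.4 0.0168,-0.0100,0,0,1, [465.5  96.1]
```

```bash
python3 -m pendant '[0.0152,0.0124,0,0,1, 0.0127,0.0149,0,0,1, 0.0100,0.0169,0,0,1, 0.0069,0.0184,0,0,1, 0,0,0,0,1]'
```

```text
t: 6.95
eef_pos: [496.1, 158.4, 106.6]
tcp_rot: [3.14, 0.001, 1.57]
ft_force: [3.4, -7.6, 1.5]
opening: 0.162
```

```bash
python3 -m pendant '[0.0036,0.0192,0,0,1, 0.0002,0.0197,0,0,1, -0.0032,0.0193,0,0,1, 0,0,0,0,1]'
python3 - <<'E'
from h import *
for k in range(3):
    s=env.state(); print(s["eef_pos"],s["ft_force"])
    im=env.read_camera("side")
C=(506.1,115.5); overlay("side",im,C,s["eef_pos"][:2],"pics/c_side.png")
E
```

```text
t: 7.45
eef_pos: [518.1, 157.7, 106.6]
tcp_rot: [-3.141, 0.002, 1.57]
ft_force: [-2.8, -12.8, 5.7]
opening: 0.164
[518.11916537 157.67680672 106.57336534] [ -2.76709863 -12.78754729   5.66194714]
[517.97879243 157.70519813 106.57069567] [ -1.1982658  -14.04541587   5.26903098]
[517.92445143 157.71272693 106.56053085] [ -2.05035715 -13.42431667   5.07769531]
```

View pics/c_side.png

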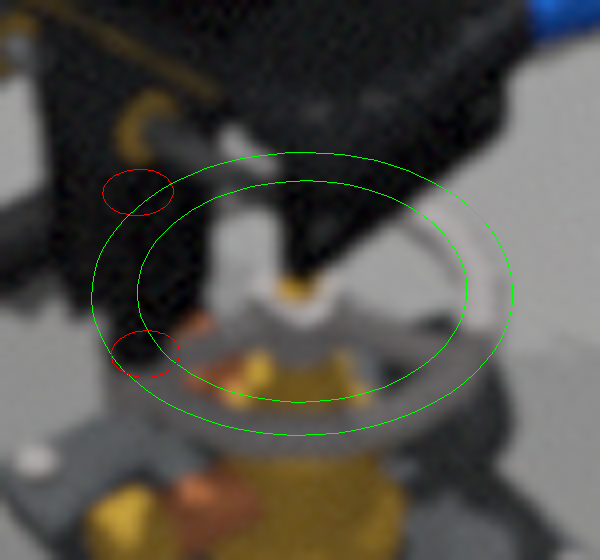

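```bash
python3 tab.py 74 -4 3 505.65 114.4 517.7 159; python3 tab.py 62 -10 30 505.65 114.4
```

```text
70.0 -0.0058,0.0084,0,0,1, [521.  156.7]
66.0 -0.0029,0.0072,0,0,1, [524.  155.5]
62.0 -0.0035,0.0071,0,0,1, [526.8 154.1]
52.0 -0.0107,0.0164,0,0,1, [533.4 149.9]
42.0 -0.0134,0.0144,0,0,1, [539.1 144.5]
32.0 -0.0156,0.0118,0,0,1, [543.8 138.2]
22.0 -0.0175,0.0089,0,0,1, [547.4 131.3]
12.0 -0.0187,0.0057,0,0,1, [549.7 123.8]
2.0 -0.0195,0.0024,0,0,1, [550.6 116. ]
-8.0 -0.0196,-0.0010,0,0,1, [550.2 108.1]
-18.0 -0.0191,-0.0044,0,0,1, [548.4 100.5]
-28.0 -0.0180,-0.0077,0,0,1, [545.4  93.3]
-38.0 -0.0165,-0.0107,0,0,1, [541.1  86.7]
-48.0 -0.0143,-0.0133,0,0,1, [535.8  81. ]
-58.0 -0.0118,-0.0157,0,0,1, [529.5  76.2]
-68.0 -0.0089,-0.0175,0,0,1, [522.5  72.7]
-78.0 -0.0058,-0.0187,0,0,1, [515.   70.4]
-88.0 -0.0024,-0.0195,0,0,1, [507.2  69.4]
-98.0 0.0011,-0.0196,0,0,1, [499.4  69.8]
-108.0 0.0044,-0.0191,0,0,1, [491.7  71.6]
-118.0 0.0076,-0.0180,0,0,1, [484.5  74.7]
-128.0 0.0107,-0.0165,0,0,1, [477.9  78.9]
-138.0 0.0134,-0.0143,0,0,1, [472.2  84.3]
-148.0 0.0157,-0.0118,0,0,1, [467.5  90.6]
-158.0 0.0174,-0.0089,0,0,1, [463.9  97.5]
-168.0 0.0188,-0.0058,0,0,1, [461.6 105. ]
-178.0 0.0194,-0.0023,0,0,1, [460.7 112.8]
-188.0 0.0196,0.0010,0,0,1, [461.1 120.7]
-198.0 0.0191,0.0044,0,0,1, [462.9 128.3]
-208.0 0.0181,0.0077,0,0,1, [465.9 135.5]
-218.0 0.0164,0.0106,0,0,1, [470.2 142.1]
-228.0 0.0144,0.0134,0,0,1, [475.5 147.8]
-238.0 0.0118,0.0157,0,0,1, [481.8 152.6]
```

```bash
python3 -m pendant '[-0.0058,0.0084,0,0,1, -0.0029,0.0072,0,0,1, -0.0035,0.0071,0,0,1, 0,0,0,0,1]'
```

```text
t: 8.1
eef_pos: [527.0, 153.7, 106.6]
tcp_rot: [-3.141, 0.001, 1.57]
ft_force: [-2.0, -5.2, 5.0]
opening: 0.162
```

```bash
python3 -m pendant '[-0.0107,0.0164,0,0,1, -0.0134,0.0144,0,0,1, -0.0156,0.0118,0,0,1, -0.0175,0.0089,0,0,1, 0,0,0,0,1]'; python3 tab.py 22 -4 12 505.65 114.4
```

```text
t: 8.72
eef_pos: [547.2, 130.8, 106.6]
tcp_rot: [-3.14, 0.0, 1.57]
ft_force: [-4.1, -3.9, 6.4]
opening: 0.16
18.0 -0.0074,0.0027,0,0,1, [548.4 128.3]
14.0 -0.0075,0.0022,0,0,1, [549.3 125.3]
10.0 -0.0077,0.0016,0,0,1, [550.  122.2]
6.0 -0.0078,0.0011,0,0,1, [550.4 119.1]
2.0 -0.0078,0.0005,0,0,1, [550.6 116. ]
-2.0 -0.0079,0.0000,0,0,1, [550.6 112.8]
-6.0 -0.0078,-0.0005,0,0,1, [550.4 109.7]
-10.0 -0.0078,-0.0011,0,0,1, [550.  106.6]
-14.0 -0.0077,-0.0016,0,0,1, [549.3 103.5]
-18.0 -0.0075,-0.0022,0,0,1, [548.4 100.5]
-22.0 -0.0074,-0.0027,0,0,1, [547.4  97.5]
-26.0 -0.0072,-0.0032,0,0,1, [546.1  94.7]
```

```bash
python3 -m pendant '[-0.0074,0.0027,0,0,1, -0.0075,0.0022,0,0,1, -0.0077,0.0016,0,0,1, -0.0078,0.0011,0,0,1, 0,0,0,0,1]';  python3 -m pendant '[-0.0078,0.0005,0,0,1, -0.0079,0,0,0,1, 0,0,0,0,1]'
```

```text
t: 9.35
eef_pos: [550.1, 119.1, 106.6]
tcp_rot: [-3.14, -0.0, 1.57]
ft_force: [-4.8, -1.4, 5.7]
opening: 0.163
t: 9.72
eef_pos: [550.4, 112.9, 106.6]
tcp_rot: [-3.14, -0.0, 1.57]
ft_force: [-5.0, -0.8, 5.6]
opening: 0.164
```

```bash
python3 -m pendant '[-0.0078,-0.0005,0,0,1, 0,0,0,0,1]'; python3 -m pendant '[-0.0078,-0.0011,0,0,1,0,0,0,0,1]'
```

```text
t: 9.98
eef_pos: [550.2, 109.9, 106.6]
tcp_rot: [-3.14, -0.0, 1.57]
ft_force: [-4.3, -0.3, 5.6]
opening: 0.163
t: 10.22
eef_pos: [549.8, 106.7, 106.6]
tcp_rot: [-3.141, -0.0, 1.57]
ft_force: [-4.1, -0.1, 6.1]
opening: 0.162
```

```bash
python3 -m pendant '[-0.0077,-0.0016,0,0,1, 0,0,0,0,1]'; python3 -m pendant '[-0.0038,-0.001,0,0,1,0,0,0,0,1]'; python3 -m pendant '[-0.0037,-0.0012,0,0,1,0,0,0,0,1]'
```

```text
t: 10.48
eef_pos: [549.1, 103.4, 106.6]
tcp_rot: [-3.141, -0.0, 1.57]
ft_force: [-4.3, 1.3, 4.5]
opening: 0.159
t: 10.72
eef_pos: [548.9, 102.5, 106.6]
tcp_rot: [-3.141, -0.001, 1.569]
ft_force: [-3.8, 5.9, 4.2]
opening: 0.163
t: 10.98
eef_pos: [548.9, 102.3, 106.6]
tcp_rot: [3.141, -0.003, 1.569]
ft_force: [-1.6, 15.7, 2.2]
opening: 0.16
```

```bash
python3 tab.py -15.5 15 1 505.65 114.4 548.4 100.5;python3 tab.py -0.5 15 31 505.65 114.4
```

```text
-0.5 0.0338,0.0056,0,0,1, [550.6 114. ]
14.5 0.0291,-0.0036,0,0,1, [549.2 125.7]
29.5 0.0273,-0.0110,0,0,1, [544.8 136.6]
44.5 0.0234,-0.0177,0,0,1, [537.7 145.9]
59.5 0.0181,-0.0231,0,0,1, [528.5 153.2]
74.5 0.0115,-0.0270,0,0,1, [517.7 157.8]
89.5 0.0041,-0.0291,0,0,1, [506.  159.4]
104.5 -0.0036,-0.0292,0,0,1, [494.4 158. ]
119.5 -0.0110,-0.0272,0,0,1, [483.5 153.6]
134.5 -0.0177,-0.0234,0,0,1, [474.1 146.5]
149.5 -0.0231,-0.0181,0,0,1, [466.9 137.2]
164.5 -0.0271,-0.0115,0,0,1, [462.3 126.4]
179.5 -0.0290,-0.0041,0,0,1, [460.7 114.8]
194.5 -0.0292,0.0036,0,0,1, [462.1 103.1]
209.5 -0.0272,0.0110,0,0,1, [466.5  92.2]
224.5 -0.0235,0.0177,0,0,1, [473.6  82.9]
239.5 -0.0181,0.0231,0,0,1, [482.8  75.6]
254.5 -0.0114,0.0270,0,0,1, [493.6  71. ]
269.5 -0.0041,0.0291,0,0,1, [505.3  69.4]
284.5 0.0036,0.0292,0,0,1, [516.9  70.8]
299.5 0.0110,0.0272,0,0,1, [527.8  75.2]
314.5 0.0176,0.0235,0,0,1, [537.2  82.3]
329.5 0.0232,0.0180,0,0,1, [544.4  91.6]
344.5 0.0270,0.0115,0,0,1, [549.  102.4]
359.5 0.0291,0.0041,0,0,1, [550.6 114. ]
374.5 0.0291,-0.0036,0,0,1, [549.2 125.7]
389.5 0.0273,-0.0110,0,0,1, [544.8 136.6]
404.5 0.0234,-0.0177,0,0,1, [537.7 145.9]
419.5 0.0181,-0.0231,0,0,1, [528.5 153.2]
434.5 0.0115,-0.0270,0,0,1, [517.7 157.8]
449.5 0.0041,-0.0291,0,0,1, [506.  159.4]
464.5 -0.0036,-0.0292,0,0,1, [494.4 158. ]
```

```bash
python3 -m pendant '[0.0338,0.0056,0,0,1, 0.0291,-0.0036,0,0,1, 0.0273,-0.0110,0,0,1, 0.0234,-0.0177,0,0,1, 0.0181,-0.0231,0,0,1, 0.0115,-0.0270,0,0,1, 0.0041,-0.0291,0,0,1, 0,0,0,0,1]'
```

```text
t: 11.98
eef_pos: [505.9, 159.2, 106.6]
tcp_rot: [3.141, 0.001, 1.57]
ft_force: [-0.8, -3.9, 1.9]
opening: 0.158
```

```bash
python3 -m pendant '[-0.0036,-0.0292,0,0,1, -0.0110,-0.0272,0,0,1, -0.0177,-0.0234,0,0,1, -0.0231,-0.0181,0,0,1, -0.0271,-0.0115,0,0,1, -0.0290,-0.0041,0,0,1, 0,0,0,0,1]'
```

```text
t: 12.85
eef_pos: [460.3, 113.7, 106.6]
tcp_rot: [-3.14, 0.0, 1.569]
ft_force: [-1.5, -1.3, 5.1]
opening: 0.16
```

```bash
python3 -m pendant '[-0.0292,0.0036,0,0,1, -0.0272,0.0110,0,0,1, -0.0235,0.0177,0,0,1, -0.0181,0.0231,0,0,1, -0.0114,0.0270,0,0,1, -0.0041,0.0291,0,0,1, 0,0,0,0,1]'
python3 - <<'E'
from h import *
im=env.read_camera("side"); s=env.state(); overlay("side",im,(506,115),s["eef_pos"][:2],"pics/d_side.png")
E
```

```text
t: 13.72
eef_pos: [506.2, 69.1, 106.6]
tcp_rot: [3.141, 0.0, 1.569]
ft_force: [0.3, 0.8, 5.2]
opening: 0.163
```

View pics/d_side.png

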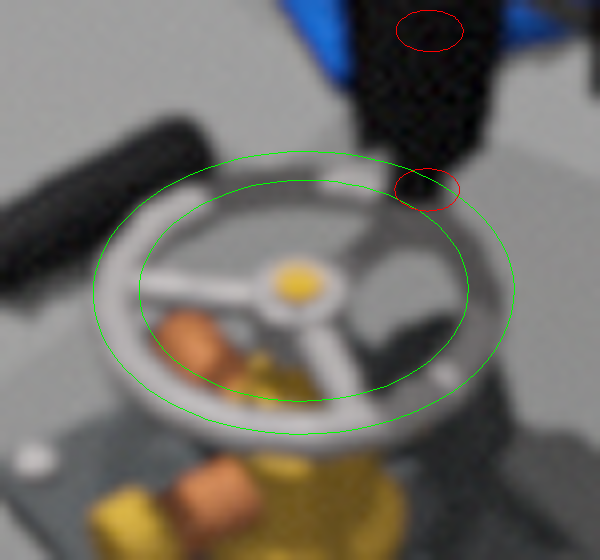

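```bash
python3 -m pendant '[0.0036,0.0292,0,0,1, 0.0110,0.0272,0,0,1, 0.0176,0.0235,0,0,1, 0.0232,0.0180,0,0,1, 0.0270,0.0115,0,0,1, 0,0,0,0,1]'
```

```text
t: 14.52
eef_pos: [548.9, 102.8, 106.6]
tcp_rot: [-3.141, 0.0, 1.571]
ft_force: [-1.8, 1.1, 6.4]
opening: 0.16
```

One turn open (−15.5° again). Second turn.

```bash
python3 -m pendant '[0.0291,0.0041,0,0,1, 0.0291,-0.0036,0,0,1, 0.0273,-0.0110,0,0,1, 0.0234,-0.0177,0,0,1, 0.0181,-0.0231,0,0,1, 0.0115,-0.0270,0,0,1, 0.0041,-0.0291,0,0,1, 0,0,0,0,1]'; python3 -m pendant '[-0.0036,-0.0292,0,0,1, -0.0110,-0.0272,0,0,1, -0.0177,-0.0234,0,0,1, -0.0231,-0.0181,0,0,1, -0.0271,-0.0115,0,0,1, -0.0290,-0.0041,0,0,1, 0,0,0,0,1]'
```

```text
t: 15.52
eef_pos: [505.4, 159.2, 106.6]
tcp_rot: [-3.141, 0.001, 1.57]
ft_force: [-0.2, -3.6, 3.4]
opening: 0.162
t: 16.4
eef_pos: [460.3, 113.8, 106.6]
tcp_rot: [-3.141, 0.0, 1.569]
ft_force: [-0.4, 1.0, 4.2]
opening: 0.159
```

```bash
python3 -m pendant '[-0.0292,0.0036,0,0,1, -0.0272,0.0110,0,0,1, -0.0235,0.0177,0,0,1, -0.0181,0.0231,0,0,1, -0.0114,0.0270,0,0,1, -0.0041,0.0291,0,0,1, 0,0,0,0,1]'; python3 -m pendant '[0.0036,0.0292,0,0,1, 0.0110,0.0272,0,0,1, 0.0176,0.0235,0,0,1, 0,0,0,0,1]'
```

```text
t: 17.27
eef_pos: [505.5, 69.1, 106.6]
tcp_rot: [-3.141, 0.0, 1.57]
ft_force: [-0.3, -1.0, 6.2]
opening: 0.162
t: 17.77
eef_pos: [537.2, 82.3, 106.6]
tcp_rot: [-3.14, 0.0, 1.57]
ft_force: [-0.9, -1.1, 6.5]
opening: 0.164
```

```bash
python3 -m pendant '[0.0116,0.0090,0,0,1, 0.0116,0.009,0,0,1, 0.0135,0.0058,0,0,1, 0.0128,0.0056,0,0,1, 0,0,0,0,1, 0,0,0,0,1, 0,0,0,0,1]'
python3 - <<'E'
from h import *
for k in range(4):
    im=env.read_camera("side"); s=env.state(); print(s["t"],s["eef_pos"],s["ft_force"])
overlay("side",im,(506,115),s["eef_pos"][:2],"pics/e_side.png")
cv2.imwrite("pics/e_full.png",im[:,:,::-1])
im=env.read_camera("top");cv2.imwrite("pics/e_top.png",im[:,:,::-1]); print(env.landmark_of("small_rim","top"))
E
```

```text
t: 18.65
eef_pos: [548.6, 101.8, 106.6]
tcp_rot: [-3.14, 0.001, 1.57]
ft_force: [-1.0, -0.4, 5.2]
opening: 0.163
18.7 [548.56144849 101.74729517 106.56287798] [-2.72263451 -0.54354587  6.10207789]
18.75 [548.57710474 101.74888402 106.58206398] [-0.07764696 -0.47452366  5.95804067]
18.8 [548.59280934 101.77446101 106.57631455] [-1.49826338 -0.45947536  6.35010834]
18.85 [548.57946633 101.74787635 106.58134545] [-0.59725387 -0.44524372  5.74319607]
[{'xyz': [488.8, -24.4, 64.2], 'confidence': 0.57}]
```

View pics/e_side.png

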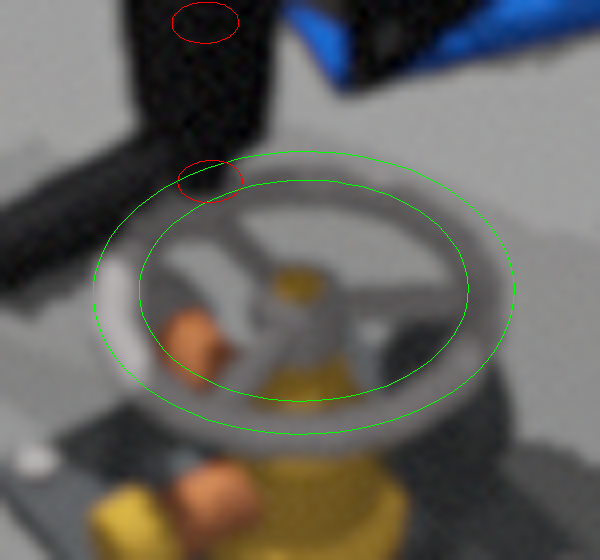

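View pics/e_top.png

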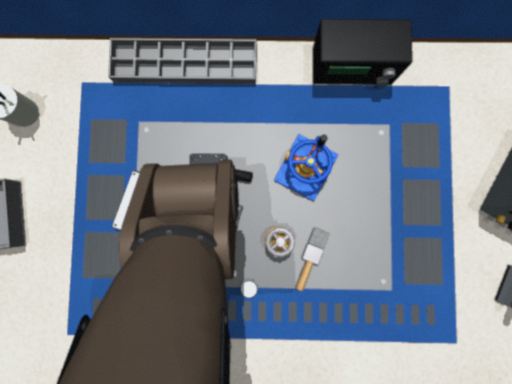

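View pics/e_full.png

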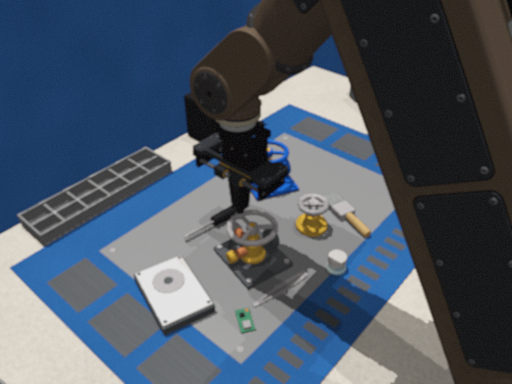

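```bash
python3 -m pendant '[0.0017,0.0005,0,0,1, 0,0,0,0,1, 0,0,0,0,1, 0,0,0,0,1, 0,0,0,0,1]'
python3 - <<'E'
from cell import env
import numpy as np
P=[]
for k in range(4):
    env.read_camera("side"); P.append(env.state()["eef_pos"])
print(np.mean(P,0))
E
```

```text
t: 19.58
eef_pos: [548.7, 102.2, 106.6]
tcp_rot: [-3.14, 0.001, 1.57]
ft_force: [-1.7, -2.8, 6.3]
opening: 0.166
[548.71369741 102.20113439 106.59233396]
```

```bash
python3 -m pendant '[0.0005,0.0001,0,0,1, 0,0,0,0,1, 0,0,0,0,1]'; python3 -c "
from cell import env
s=env.state();print(s['eef_pos'],s['qvel'].round(4) if hasattr(s['qvel'],'round') else s['qvel'])
print(env.job_done())"
```

```text
t: 20.15
eef_pos: [548.7, 102.3, 106.6]
tcp_rot: [-3.14, 0.001, 1.57]
ft_force: [-1.9, -2.5, 6.6]
opening: 0.164
[548.73995995 102.31394619 106.57678137] [ 0.0009 -0.0015  0.0011  0.0011  0.002  -0.0011]
the job is handed in; nothing more can be done
None
```

I turned the steel valve's big wheel clockwise until it was shut on its stop. I then backed it off two full turns anticlockwise and handed the job in at about 20 s, with the gripper still holding the handle.

- **Shut on the stop:** The stop came at a handle angle of about −15.5°, which matches the plate's yaw of about −15° seen in the top camera. The push back rose to 15.7 N while the tool stopped at [548.9, 102.3].
- **Two turns open:** The final tool position was [548.7, 102.3], within about 0.3 mm of the stop position (well under 1° of wheel). I first came to rest about 0.65 mm short and corrected that. The arm was still and the opening read about 16 mm, the handle's thickness.
- **Everything else:** The side picture shows the spoke turned to the gripped handle. The small wheel's rim point was unchanged, about [489, −24], and nothing else appeared to have moved. In the top view the arm hides the board and tweezers, but the side view shows them in place.

**Less certain:** The first estimate of the wheel's centre was about 1 mm off, which gave up to 14 N sideways until I corrected the circle. The wheel angle comes from the tool position alone, so any slip of the handle in the pads would not show in it.

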